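# Free the safety hook of the blade locker and open its door

### The job

The blade locker's door hangs ajar, held by its sprung safety hook. Reach down through the narrow gap above the hook, press the hook gently just far enough to free it, draw the door clear of the catch, and swing it wide open, about square to the locker, so that the scoring blade inside can be taken out. Never push or pull hard on the locker (20 N is too much), leave the things standing round it alone, and let go at the end.

Things in the scene. Friction and masses are not known exactly. Their poses are not given: they have to be found in the camera images.
- locker: Fixed low grey metal locker, plywood door towards the robot. Origin: centre of the underside of its base plate, on the table; x to the locker's back, y left, z up. The box (150 deep, 250 wide, 120 mm tall, centred) stands on levelling screws above the plate: its top, with door and hook, is 140 to 176 mm up, not measured; feel for it. More than 22 N on any part does damage.
- hinge_foot (a point): Point at table level under the door's upright hinge axis: locker frame x = -75 mm (the box's front plane), y = +115 mm; axes as the locker's. The axis lies in the door's back face. The door is 230 mm wide, 14 mm thick, 116 mm tall, its upper edge 2 mm below the box's top, hinged at its left end; right of here the box's roof ends at the front plane.
- locker_door (a joint): Opening angle of the door, rad: 0 shut, grows as its right end swings out to the robot, stop at 1.9. 0.24 to 0.28 at the start (39 to 46 mm gap from door's back to front plane at the hook); the hook holds it at about 0.29; from 0.44 on the hook is clear of the catch, may be let up and swings with the door. Stiff hinge (0.12 N m): it stays where left.
- catch_foot (a point): Point at table level under the catch, a fixed steel bar below the roof, 6 to 16 mm behind the front plane (locker frame x = -64, y = -58 mm). The hook belongs to the door: a level steel arm 34 mm wide, 5 thick, its middle 165 mm from the hinge axis, runs square from the door's back 76 mm into the box. Its end, a barb 8 mm tall and 10 long, stands up behind the catch.
- gap_foot (a point): Point at table level 20 mm in front of the front plane below the hook (locker frame x = -95, y = -45 mm). At rest the arm's upper face is 23 mm below the box's top (117 to 153 mm up). The hook slides straight down: 1 N to start, then 2.6 N per mm; the barb is free of the catch at 4 mm (11.5 N), stop at 14 mm. Its 3 mm plate covers the door's back below the arm.
- screw_jar: Bystander: brown jar with a black lid, 61 mm across, 86 mm tall, standing right of the door's swing; origin at the centre of its underside.
- grease_tin: Bystander: round blue tin, 69 mm across, 47 mm tall, left of the door's swing; origin at the centre of its underside.
- star_knob: Bystander: black star knob 48 mm wide standing on its head, stud up, 62 mm tall, left of the locker; origin at the centre of its underside.
- tape_measure: Bystander: yellow tape measure 62 x 82 x 36 mm, standing just right of the locker's front (not the one far behind it); origin at the centre of its underside.

How it is judged:
By the outcome, as a careful person would: the job done as asked, in the order asked, and still so for the second after the job is handed in, with the robot touching nothing.
It also fails if it takes over 54 s, if anything falls off the work surface, if the arm or the gripper's body presses on something with over 40 N, if the wrist force passes 120 N, or if a joint passes its speed limit or range.

### The arm

A 7-joint arm with a two-finger parallel gripper is mounted at the origin on a cart in front of the work surface, level with it; the furniture and walls round the work are solid. World frame = base frame: x ahead of the robot, y to its left, z up, the work surface at z = 0. Lengths are in m, angles in rad, forces in N, time in s.
With the tool pointing down it reaches from about 0.425 to 0.925 m from the base axis. Payload 6.8 kg.
Tool frame: the origin (TCP) lies between the finger pads; the fingertips stand finger_overhang ahead of it and the grasp point (between the pads) lies 6 mm ahead of it (finger_overhang is the distance from the TCP to the fingertips, in m); z points along the fingers, y is the line along which they close (so a half turn about z gives the same grasp; the last joint's range is limited). The gripper opens to 85 mm and grips with 20 to 120 N. Pads are 22 mm wide; open, the fingers measure 114 mm over their backs; the gripper's body (76 mm by 85 mm) begins 54 mm behind the grasp point. The pads swing forward as they close: fully open they stand 13 mm farther back than shut.
Start: joints at [1.154, 0.477, 0.022, 1.555, -0.011, 1.109, -0.083], TCP at [0.205, -0.643, 0.256] pointing down, gripper open.
Joint ranges: [-2.96, 2.96], [-0.34, 2.1], [-1.41, 1.46], [0.24, 2.44], [-1.37, 4.51], [0.17, 1.92], [-2.96, 2.96]. Speed limits (rad/s): [2.39, 2.39, 3.14, 3.14, 3.14, 3.14, 3.14].

### API

Orientations are given as a unit quaternion [w, x, y, z].
In Python, from station import * gives the robot as it stands.
- The arm moves only by the tool drive_tool, never from a script. Its argument "increments" is a list of rows, each an object of numbers: "claw": the finger opening in m, from 0 to 0.0854; "dx", "dy", "dz": the shift along the tool's x, y, z in m; "wx", "wy", "wz": the turn, a rotation vector about the tool's x, y, z in degrees. A call has 1 to 20 rows; each row shifts and turns the commanded pose from where the row before left it, along the tool's axes as they then stand; what a row does not reach is not made up. A row lasts 1/8 s, in which the tool goes at most 62.5 mm and 10.7 degrees, less where a joint would pass 70% of its speed; a pose out of reach is approached as far as the arm can. A call with a gripper value outside its range is refused whole. The fingers move at their own pace and stop on an object; "newtons" is the grip in N (left out, the last holds). Time passes only in rows, so rows that do not move let the fingers close. It gives the time, the measured TCP pose, the force, the opening and the grip force at its end, in the units of the state.
- get_obs(): the state, without advancing time (a new reading comes with each control period).
- read_camera(name): name is "scene" or "top" or "wrist"; returns (picture, depth): 384x512x3 uint8, red, green, blue; 384x512 float32, m along the optical axis (not along the pixel's ray), 0 where there is no reading.
- calibration(name): a dict with "intrinsics" (3x3 intrinsics, pixels), "k1" (the pictures are not rectified: a ray, as slopes to the right and down, at radius r is drawn at 1 + k1 r^2 times it, then the intrinsics apply), "R" (3x3) and "t" (3): a world point X has camera coordinates R X + t; the wrist camera has in their place "mount" (4x4, takes a point from camera to tool coordinates, whose origin is the TCP and whose axes are the flange's). Camera axes: x right, y down, z forward; pixel columns grow to the right and rows downward; lengths in m; the calibration is good to about 2 mm. A picture is of the moment at which its call begins: read the wrist's pose just before it. calibration takes no time and is no camera call.
- hand_in(): hands the job in; it is judged then, once.
The state is a dict: "t": time; "q": joint angles; "joint_vel": joint speeds; "joint_torque": joint torques, N m; "eef_pos": TCP position; "tool_rot": TCP orientation; "contact_force": force on the tool from outside, world axes, zero at the start; "torque": the same for the moment, N m; "gripper_width": opening from 0.0 (shut) to 1.0 (fully open); "grasp_force": force on a finger pad.
Only numpy, scipy, OpenCV 4.12 (cv2) and the standard library are available. Lean on these libraries where they do the work, as an engineer would, in place of code of your own. Each camera call takes 0.05 s, during which the arm holds its last target. There are 200 camera calls.

## Working session

There is one attempt and no reset: what is moved stays moved. The work goes in short steps, Python scripts to look and compute and a tool call to move; the robot and the scene stay as the last step left them, time stands still between calls to the robot, and variables do not carry over. Pictures are saved under pics/ and viewed, at most 10 in all, crops included, and the job is handed in when it is done.

Besides the shell and the picture viewer there is one more tool, called after "Request:" in YAML: its name, and indented under it one key for each argument. drive_tool: Moves the arm, as the interface text tells. Its arguments: {"type":"object","properties":{"increments":{"type":"array","items":{"type":"object","properties":{"claw":{"type":"number"},"dx":{"type":"number"},"dy":{"type":"number"},"dz":{"type":"number"},"wx":{"type":"number"},"wy":{"type":"number"},"wz":{"type":"number"}}}},"newtons":{"type":"number"}},"required":["increments"]}

```bash
mkdir -p pics; ls; cat > h.py <<'E'
from station import *
import numpy as np, cv2
def pts(name):
    o=get_obs(); im,d=read_camera(name); c=calibration(name); K=np.array(c["intrinsics"])
    v,u=np.mgrid[0:384,0:512].astype(float); x=(u-K[0,2])/K[0,0]; y=(v-K[1,2])/K[1,1]
    a,b=x.copy(),y.copy()
    for _ in range(8):
        s=1+c["k1"]*(a*a+b*b); a,b=x/s,y/s
    P=np.stack([a*d,b*d,d],-1)
    if "mount" in c:
        M=np.array(c["mount"]); w,i,j,k=o["tool_rot"]
        R=np.array([[1-2*(j*j+k*k),2*(i*j-k*w),2*(i*k+j*w)],[2*(i*j+k*w),1-2*(i*i+k*k),2*(j*k-i*w)],[2*(i*k-j*w),2*(j*k+i*w),1-2*(i*i+j*j)]])
        W=(P@M[:3,:3].T+M[:3,3])@R.T+np.array(o["eef_pos"])
    else: W=(P-np.array(c["t"]))@np.array(c["R"])
    W[d==0]=np.nan
    return im,W
E
python3 - <<'E'
from h import *
print(get_obs())
for n in ("scene","top"):
    im,W=pts(n); np.savez(n,im=im,W=W); cv2.imwrite(f"pics/{n}0.png",cv2.resize(im[:,:,::-1],(768,576)))
E
```

```text
pics
{'t': 0.0, 'q': array([ 1.15395044,  0.47785213,  0.02232997,  1.55648375, -0.0114735 ,
        1.10929647, -0.08311508]), 'joint_vel': array([ 6.55000185e-04,  1.83092140e-05,  3.84422203e-04,  1.66954365e-03,
       -2.07504204e-04,  1.01635215e-04,  8.01335505e-04]), 'joint_torque': array([-1.21029858e-03, -5.96451902e+01,  1.60721295e+00, -2.81200737e+01,
        1.24255262e-02,  9.34130891e-03,  8.16309034e-05]), 'eef_pos': array([ 0.20492305, -0.6425499 ,  0.25527698]), 'tool_rot': array([-9.28362583e-04,  9.88105638e-01,  1.53773646e-01, -2.27251337e-04]), 'contact_force': array([-0.63519612, -0.04328405, -0.02273914]), 'torque': array([0.0414677 , 0.01163305, 0.04358249]), 'grasp_force': 0.0, 'gripper_width': 0.9938543196180067}
```

View pics/scene0.png

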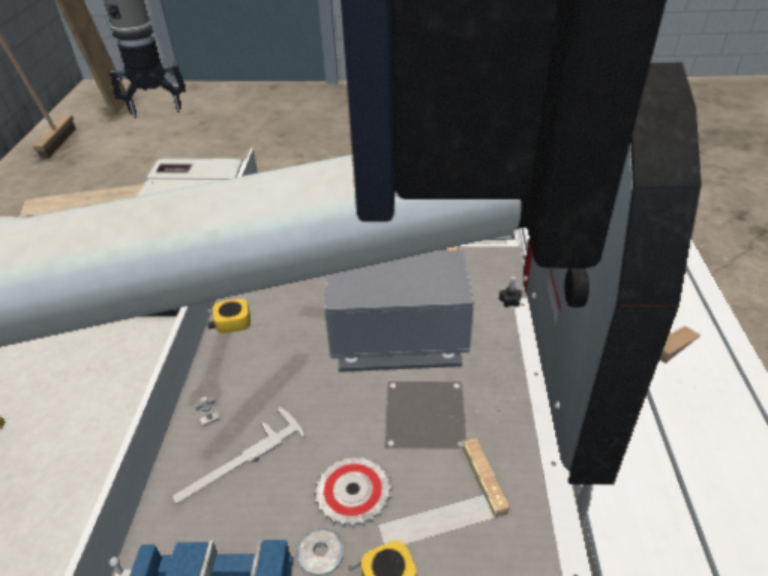

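View pics/top0.png

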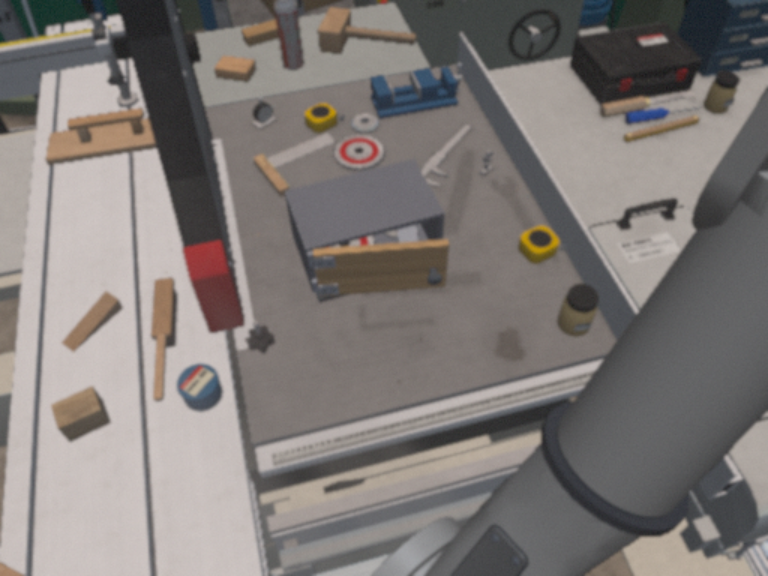

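The top view shows the locker roof around (365,200), with the plywood door ajar below it from (315,250) to (447,290). The jar is at (578,308) and the tape at (538,243). The scene view shows the locker from behind.

```bash
python3 - <<'E'
from h import *
D=np.load("top.npz"); W=D["W"]; im=D["im"]
f=lambda u,v:W[int(v/1.5),int(u/1.5)].round(3)
for n,p in dict(roofmid=(360,200),rl=(300,215),rr=(425,200),doortopL=(322,252),door=(380,270),doorR=(440,265),jar=(582,293),tape=(540,238),tin=(198,380),knob=(260,338),table=(400,350),handle=(436,276)).items(): print(n,f(*p))
for nm in("top","scene"):
    D=np.load(nm+".npz");W=D["W"]; im=D["im"]
    c=np.array([0.66,-0.1]) 
    g=W[int(200/1.5),int(360/1.5)] if nm=="top" else g
    m=(np.abs(W[...,2]-g[2])<0.008)&(np.hypot(W[...,0]-g[0],W[...,1]-g[1])<0.2)
    sat=cv2.cvtColor(im,cv2.COLOR_RGB2HSV)[...,1]
    m&=sat<60
    P=W[m]; print(nm,m.sum(),np.median(P[:,2]),P[:,2].std())
    r=cv2.minAreaRect(P[:,:2].astype(np.float32)*1000); print(r,cv2.boxPoints(r))
    if nm=="top":
        hsv=cv2.cvtColor(im,cv2.COLOR_RGB2HSV)
        w=(hsv[...,0]<22)&(hsv[...,1]>90)&(np.hypot(W[...,0]-g[0],W[...,1]-g[1])<0.28)&(W[...,2]>0.05)
        Q=W[w]; print("door",w.sum(),np.nanpercentile(Q[:,2],[1,50,99])); r=cv2.minAreaRect(Q[:,:2].astype(np.float32)*1000); print(r,cv2.boxPoints(r))
        v,u=np.where(w); print(u.min()*1.5,u.max()*1.5,v.min()*1.5,v.max()*1.5)
E
```

```text
roofmid [ 0.701 -0.084  0.168]
rl [0.694 0.026 0.168]
rr [ 0.667 -0.192  0.171]
doortopL [0.601 0.008 0.166]
door [ 0.582 -0.086  0.11 ]
doorR [ 0.563 -0.189  0.114]
jar [ 0.456 -0.415  0.086]
tape [ 0.634 -0.422  0.038]
tin [0.487 0.25  0.049]
knob [0.556 0.141 0.03 ]
table [ 0.482 -0.093  0.003]
handle [ 0.539 -0.173  0.115]
top 3978 0.1687458042018839 0.0018589039269740857
((664.3082275390625, -89.87751770019531), (220.49969482421875, 251.3433380126953), 3.8237416744232178) [[ 545.9231     28.162127]
 [ 562.6846   -222.6217  ]
 [ 782.69336  -207.91716 ]
 [ 765.9319     42.86667 ]]
door 572 [0.06672653 0.16635757 0.23878136]
((633.3623046875, -11.095458984375), (380.2305603027344, 141.24740600585938), 89.1422119140625) [[ 559.9004  -200.13216]
 [ 701.13196 -202.24672]
 [ 706.8242   177.94124]
 [ 565.59265  180.0558 ]]
207.0 447.0 237.0 306.0
scene 3120 0.16797397232850164 0.0017095087564031198
((694.871826171875, -89.72200012207031), (162.12147521972656, 249.61927795410156), 4.184433460235596) [[ 604.92017    28.840166]
 [ 623.13416  -220.11372 ]
 [ 784.8235   -208.28416 ]
 [ 766.6095     40.669724]]
```

```bash
python3 -c "
import station; print([n for n in dir(station) if n[0]!='_']); print(getattr(station,'finger_overhang',None)); print(station.calibration('wrist'))"
```

```text
['PlanningError', 'calibration', 'finger_overhang', 'get_obs', 'hand_in', 'read_camera']
0.025
{'intrinsics': array([[324.02348626,   0.        , 248.6929167 ],
       [  0.        , 324.02348626, 187.42079938],
       [  0.        ,   0.        ,   1.        ]]), 'k1': -0.04802013667922248, 'mount': array([[ 2.45241376e-04, -9.54818794e-01, -2.97188511e-01,
         7.60336311e-02],
       [ 9.99999916e-01,  1.36695758e-04,  3.86023257e-04,
         4.14283290e-04],
       [-3.27957852e-04, -2.97188581e-01,  9.54818747e-01,
        -1.16813627e-01],
       [ 0.00000000e+00,  0.00000000e+00,  0.00000000e+00,
         1.00000000e+00]])}
```

Request:
drive_tool:
  increments:
    - {"claw": 0, "dx": 0.0335, "dy": -0.0222}
    - {"dx": 0.0335, "dy": -0.0222}
    - {"dx": 0.0335, "dy": -0.0222}
    - {"dx": 0.0335, "dy": -0.0222}
    - {"dx": 0.0335, "dy": -0.0222}
    - {"dx": 0.0335, "dy": -0.0222}
    - {"dx": 0.0335, "dy": -0.0222}
    - {"dx": 0.0335, "dy": -0.0222}
    - {"dx": 0.0335, "dy": -0.0222}
    - {"dx": 0.0335, "dy": -0.0222}
    - {"dx": 0.0335, "dy": -0.0222}
    - {"dx": 0.0335, "dy": -0.0222}
    - {"dx": 0.0335, "dy": -0.0222}
    - {"dx": 0.0335, "dy": -0.0222}
    - {"dx": 0.0335, "dy": -0.0222}
    - {"dx": 0.0335, "dy": -0.0222}

```text
schema error: expected keys claw, dx, dy, dz, wx, wy, wz
```

Request:
drive_tool:
  increments:
    - {"wz": -10}
    - {"wz": -10}
    - {"wz": -10}
    - {"wz": -10}
    - {"wz": -10}
    - {"wz": -10}
    - {"wz": -10}
    - {"wz": -10}
    - {"wz": -10}
    - {"wz": -10}
    - {"wz": -10}
    - {"wz": -10}
    - {"wz": -10}
    - {"wz": -10}
    - {"wz": -10}
    - {"wz": 0}
    - {"wz": 0}

```text
schema error: expected keys claw, dx, dy, dz, wx, wy, wz
```

Request:
drive_tool:
  increments:
    - {"claw": 0, "dx": 0.0335, "dy": -0.0222, "dz": 0, "wx": 0, "wy": 0, "wz": 0}
    - {"claw": 0, "dx": 0.0335, "dy": -0.0222, "dz": 0, "wx": 0, "wy": 0, "wz": 0}
    - {"claw": 0, "dx": 0.0335, "dy": -0.0222, "dz": 0, "wx": 0, "wy": 0, "wz": 0}
    - {"claw": 0, "dx": 0.0335, "dy": -0.0222, "dz": 0, "wx": 0, "wy": 0, "wz": 0}
    - {"claw": 0, "dx": 0.0335, "dy": -0.0222, "dz": 0, "wx": 0, "wy": 0, "wz": 0}
    - {"claw": 0, "dx": 0.0335, "dy": -0.0222, "dz": 0, "wx": 0, "wy": 0, "wz": 0}
    - {"claw": 0, "dx": 0.0335, "dy": -0.0222, "dz": 0, "wx": 0, "wy": 0, "wz": 0}
    - {"claw": 0, "dx": 0.0335, "dy": -0.0222, "dz": 0, "wx": 0, "wy": 0, "wz": 0}
    - {"claw": 0, "dx": 0.0335, "dy": -0.0222, "dz": 0, "wx": 0, "wy": 0, "wz": 0}
    - {"claw": 0, "dx": 0.0335, "dy": -0.0222, "dz": 0, "wx": 0, "wy": 0, "wz": 0}
    - {"claw": 0, "dx": 0.0335, "dy": -0.0222, "dz": 0, "wx": 0, "wy": 0, "wz": 0}
    - {"claw": 0, "dx": 0.0335, "dy": -0.0222, "dz": 0, "wx": 0, "wy": 0, "wz": 0}
    - {"claw": 0, "dx": 0.0335, "dy": -0.0222, "dz": 0, "wx": 0, "wy": 0, "wz": 0}
    - {"claw": 0, "dx": 0.0335, "dy": -0.0222, "dz": 0, "wx": 0, "wy": 0, "wz": 0}
    - {"claw": 0, "dx": 0.0335, "dy": -0.0222, "dz": 0, "wx": 0, "wy": 0, "wz": 0}
    - {"claw": 0, "dx": 0.0335, "dy": -0.0222, "dz": 0, "wx": 0, "wy": 0, "wz": 0}

```text
t: 2.1
eef_pos: [0.6083, -0.1408, 0.2559]
tool_rot: [-0.0, 0.988, 0.154, -0.0]
contact_force: [0.8, 0.1, 0.4]
gripper_width: -0.004
grasp_force: 0.0
```

Request:
drive_tool:
  increments:
    - {"claw": 0, "dx": 0, "dy": 0, "dz": 0, "wx": 0, "wy": 0, "wz": -10}
    - {"claw": 0, "dx": 0, "dy": 0, "dz": 0, "wx": 0, "wy": 0, "wz": -10}
    - {"claw": 0, "dx": 0, "dy": 0, "dz": 0, "wx": 0, "wy": 0, "wz": -10}
    - {"claw": 0, "dx": 0, "dy": 0, "dz": 0, "wx": 0, "wy": 0, "wz": -10}
    - {"claw": 0, "dx": 0, "dy": 0, "dz": 0, "wx": 0, "wy": 0, "wz": -10}
    - {"claw": 0, "dx": 0, "dy": 0, "dz": 0, "wx": 0, "wy": 0, "wz": -10}
    - {"claw": 0, "dx": 0, "dy": 0, "dz": 0, "wx": 0, "wy": 0, "wz": -10}
    - {"claw": 0, "dx": 0, "dy": 0, "dz": 0, "wx": 0, "wy": 0, "wz": -10}
    - {"claw": 0, "dx": 0, "dy": 0, "dz": 0, "wx": 0, "wy": 0, "wz": -10}
    - {"claw": 0, "dx": 0, "dy": 0, "dz": 0, "wx": 0, "wy": 0, "wz": -10}
    - {"claw": 0, "dx": 0, "dy": 0, "dz": 0, "wx": 0, "wy": 0, "wz": -10}
    - {"claw": 0, "dx": 0, "dy": 0, "dz": 0, "wx": 0, "wy": 0, "wz": -10}
    - {"claw": 0, "dx": 0, "dy": 0, "dz": 0, "wx": 0, "wy": 0, "wz": -10}
    - {"claw": 0, "dx": 0, "dy": 0, "dz": 0, "wx": 0, "wy": 0, "wz": -10}
    - {"claw": 0, "dx": 0, "dy": 0, "dz": 0, "wx": 0, "wy": 0, "wz": -10}
    - {"claw": 0, "dx": 0, "dy": 0, "dz": 0, "wx": 0, "wy": 0, "wz": 0}

```text
t: 4.1
eef_pos: [0.6075, -0.142, 0.2557]
tool_rot: [-0.0, 0.108, 0.994, 0.0]
contact_force: [-0.5, 0.2, 0.1]
gripper_width: 0.002
grasp_force: 0.0
```

```bash
python3 - <<'E'
from h import *
o=get_obs(); print({k:np.round(o[k],3) for k in o})
im,W=pts("wrist"); np.savez("wrist",im=im,W=W); cv2.imwrite("pics/w1.png",cv2.resize(im[:,:,::-1],(768,576)))
E
```

```text
{'t': np.float64(4.1), 'q': array([ 0.674,  0.498, -0.753,  1.645,  0.366,  1.146,  1.183]), 'joint_vel': array([-0.012, -0.007,  0.016, -0.   , -0.008, -0.001, -0.07 ]), 'joint_torque': array([ 1.6700e-01, -5.3449e+01, -9.5700e+00, -2.6791e+01,  1.1300e-01,
        3.7000e-02,  8.9600e-01]), 'eef_pos': array([ 0.608, -0.142,  0.256]), 'tool_rot': array([-0.   ,  0.108,  0.994,  0.   ]), 'contact_force': array([-0.485,  0.244,  0.133]), 'torque': array([ 0.013, -0.037, -0.01 ]), 'grasp_force': np.float64(0.0), 'gripper_width': np.float64(0.002)}
```

View pics/w1.png

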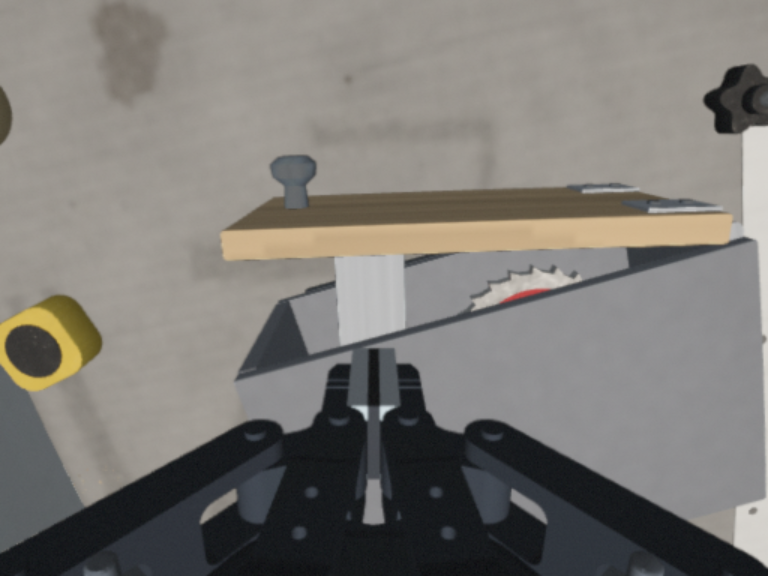

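The wrist view shows the silver hook arm at (372,295), between the door's upper back edge (row about 253) and the roof edge (row about 335). The closed fingertips are at (374,365), aligned with the door.

```bash
python3 - <<'E'
from h import *
W=np.load("wrist.npz")["W"]
T=np.array([.6075,-.142]);h=np.arctan2(2*.108*.994,2*.108**2-1);print(np.degrees(h))
tx=np.array([np.cos(h),np.sin(h)]);ty=np.array([np.sin(h),-np.cos(h)])
for n,us,vs in [("arm",(350,372,395),(265,295,320)),("dooredge",(330,372,410),(238,246)),("roof",(300,460,520,700),(376,350,420,300))]:
    for v in vs:
        for u in us:
            p=W[int(v/1.5),int(u/1.5)]; r=p[:2]-T; print(n,u,v,p.round(4),"tool",(r@tx).round(4),(r@ty).round(4))
# profile along column
u=248
for v in list(range(150,240,3)): p=W[v,u]; r=p[:2]-T; print(v,(r@tx).round(4),(r@ty).round(4),p[2].round(4))
for v in (170,210,190):
    print("row",v,[(uu,((W[v,uu,:2]-T)@ty).round(4),W[v,uu,2].round(3)) for uu in range(216,282,4)])
E
```

```text
167.6017496309725
arm 350 265 [ 0.5922 -0.1507  0.1434] tool 0.0131 -0.0118
arm 372 265 [ 0.5947 -0.14    0.143 ] tool 0.013 -0.0008
arm 395 265 [ 0.5966 -0.1292  0.1446] tool 0.0134 0.0101
arm 350 295 [ 0.6071 -0.1542  0.144 ] tool -0.0022 -0.012
arm 372 295 [ 0.6098 -0.1434  0.1429] tool -0.0026 -0.0008
arm 395 295 [ 0.6119 -0.1324  0.1439] tool -0.0022 0.0104
arm 350 320 [ 0.6201 -0.1572  0.1444] tool -0.0156 -0.0122
arm 372 320 [ 0.6228 -0.1462  0.1437] tool -0.0159 -0.0008
arm 395 320 [ 0.6253 -0.1351  0.1436] tool -0.0159 0.0106
dooredge 330 238 [ 0.5729 -0.1538  0.1657] tool 0.0313 -0.019
dooredge 372 238 [ 0.5771 -0.1361  0.1641] tool 0.0309 -0.0008
dooredge 410 238 [ 0.5804 -0.1201  0.165 ] tool 0.0311 0.0156
dooredge 330 246 [ 0.577  -0.1549  0.1646] tool 0.027 -0.0192
dooredge 372 246 [ 0.581  -0.137   0.1644] tool 0.027 -0.0008
dooredge 410 246 [ 0.5845 -0.1209  0.1646] tool 0.027 0.0157
roof 300 376 [ 0.6341 -0.1835  0.1668] tool -0.0349 -0.0349
roof 460 376 [ 0.6503 -0.1101  0.1668] tool -0.0349 0.0404
roof 520 376 [ 0.657  -0.082   0.1661] tool -0.0354 0.0692
roof 700 
[... 3225 characters left out ...]
)), (224, np.float64(-0.0187), np.float64(0.143)), (228, np.float64(-0.0157), np.float64(0.143)), (232, np.float64(-0.0127), np.float64(0.143)), (236, np.float64(-0.0097), np.float64(0.145)), (240, np.float64(-0.0067), np.float64(0.144)), (244, np.float64(-0.0038), np.float64(0.143)), (248, np.float64(-0.0008), np.float64(0.143)), (252, np.float64(0.0022), np.float64(0.143)), (256, np.float64(0.0051), np.float64(0.143)), (260, np.float64(0.0081), np.float64(0.143)), (264, np.float64(0.0111), np.float64(0.144)), (268, np.float64(0.0141), np.float64(0.143)), (272, np.float64(0.0236), np.float64(0.056)), (276, np.float64(0.0276), np.float64(0.057)), (280, np.float64(0.0318), np.float64(0.056))]
```

Request:
drive_tool:
  increments:
    - {"claw": 0, "dx": 0.004, "dy": -0.001, "dz": 0, "wx": 0, "wy": 0, "wz": 0}
    - {"claw": 0, "dx": 0, "dy": 0, "dz": 0.02, "wx": 0, "wy": 0, "wz": 0}
    - {"claw": 0, "dx": 0, "dy": 0, "dz": 0.02, "wx": 0, "wy": 0, "wz": 0}
    - {"claw": 0, "dx": 0, "dy": 0, "dz": 0.015, "wx": 0, "wy": 0, "wz": 0}
    - {"claw": 0, "dx": 0, "dy": 0, "dz": 0.01, "wx": 0, "wy": 0, "wz": 0}
    - {"claw": 0, "dx": 0, "dy": 0, "dz": 0.01, "wx": 0, "wy": 0, "wz": 0}
    - {"claw": 0, "dx": 0, "dy": 0, "dz": 0.003, "wx": 0, "wy": 0, "wz": 0}
    - {"claw": 0, "dx": 0, "dy": 0, "dz": 0, "wx": 0, "wy": 0, "wz": 0}
    - {"claw": 0, "dx": 0, "dy": 0, "dz": 0, "wx": 0, "wy": 0, "wz": 0}

```text
t: 5.28
eef_pos: [0.6041, -0.1419, 0.1788]
tool_rot: [0.0, 0.107, 0.994, -0.0]
contact_force: [0.9, 0.1, 0.1]
gripper_width: 0.001
grasp_force: 0.0
```

Request:
drive_tool:
  increments:
    - {"claw": 0, "dx": 0, "dy": 0, "dz": 0.002, "wx": 0, "wy": 0, "wz": 0}
    - {"claw": 0, "dx": 0, "dy": 0, "dz": 0.002, "wx": 0, "wy": 0, "wz": 0}
    - {"claw": 0, "dx": 0, "dy": 0, "dz": 0, "wx": 0, "wy": 0, "wz": 0}

```text
t: 5.65
eef_pos: [0.6036, -0.1419, 0.1741]
tool_rot: [-0.0, 0.107, 0.994, 0.0]
contact_force: [-0.2, 0.2, 0.2]
gripper_width: -0.0
grasp_force: 0.0
```

Request:
drive_tool:
  increments:
    - {"claw": 0, "dx": 0, "dy": 0, "dz": 0.002, "wx": 0, "wy": 0, "wz": 0}
    - {"claw": 0, "dx": 0, "dy": 0, "dz": 0.001, "wx": 0, "wy": 0, "wz": 0}
    - {"claw": 0, "dx": 0, "dy": 0, "dz": 0, "wx": 0, "wy": 0, "wz": 0}

```text
t: 6.02
eef_pos: [0.6037, -0.1419, 0.1712]
tool_rot: [-0.0, 0.107, 0.994, 0.0]
contact_force: [-0.8, 0.9, 0.8]
gripper_width: -0.006
grasp_force: 0.0
```

Request:
drive_tool:
  increments:
    - {"claw": 0, "dx": 0, "dy": 0, "dz": 0.001, "wx": 0, "wy": 0, "wz": 0}
    - {"claw": 0, "dx": 0, "dy": 0, "dz": 0.001, "wx": 0, "wy": 0, "wz": 0}
    - {"claw": 0, "dx": 0, "dy": 0, "dz": 0, "wx": 0, "wy": 0, "wz": 0}

```text
t: 6.4
eef_pos: [0.6038, -0.1419, 0.1694]
tool_rot: [0.0, 0.107, 0.994, -0.0]
contact_force: [0.4, -0.5, 1.0]
gripper_width: -0.002
grasp_force: 0.6
```

Request:
drive_tool:
  increments:
    - {"claw": 0, "dx": 0, "dy": 0, "dz": 0.001, "wx": 0, "wy": 0, "wz": 0}
    - {"claw": 0, "dx": 0, "dy": 0, "dz": 0.001, "wx": 0, "wy": 0, "wz": 0}
    - {"claw": 0, "dx": 0, "dy": 0, "dz": 0, "wx": 0, "wy": 0, "wz": 0}

```text
t: 6.78
eef_pos: [0.6041, -0.142, 0.1678]
tool_rot: [0.0, 0.107, 0.994, -0.0]
contact_force: [-0.2, -0.5, 4.8]
gripper_width: 0.005
grasp_force: 2.6
```

Request:
drive_tool:
  increments:
    - {"claw": 0, "dx": 0, "dy": 0, "dz": 0.001, "wx": 0, "wy": 0, "wz": 0}
    - {"claw": 0, "dx": 0, "dy": 0, "dz": 0.001, "wx": 0, "wy": 0, "wz": 0}
    - {"claw": 0, "dx": 0, "dy": 0, "dz": 0, "wx": 0, "wy": 0, "wz": 0}

```text
t: 7.15
eef_pos: [0.6047, -0.142, 0.1665]
tool_rot: [0.001, 0.107, 0.994, -0.0]
contact_force: [-1.2, 0.1, 9.1]
gripper_width: 0.005
grasp_force: 4.2
```

Request:
drive_tool:
  increments:
    - {"claw": 0, "dx": 0, "dy": 0, "dz": 0.001, "wx": 0, "wy": 0, "wz": 0}
    - {"claw": 0, "dx": 0, "dy": 0, "dz": 0, "wx": 0, "wy": 0, "wz": 0}
    - {"claw": 0, "dx": 0, "dy": 0, "dz": 0, "wx": 0, "wy": 0, "wz": 0}

```text
t: 7.52
eef_pos: [0.605, -0.142, 0.1659]
tool_rot: [0.002, 0.107, 0.994, -0.0]
contact_force: [-1.7, 0.8, 9.8]
gripper_width: 0.005
grasp_force: 5.0
```

Request:
drive_tool:
  increments:
    - {"claw": 0, "dx": 0, "dy": 0, "dz": 0.001, "wx": 0, "wy": 0, "wz": 0}
    - {"claw": 0, "dx": 0, "dy": 0, "dz": 0.001, "wx": 0, "wy": 0, "wz": 0}
    - {"claw": 0, "dx": 0, "dy": 0, "dz": 0, "wx": 0, "wy": 0, "wz": 0}

```text
t: 7.9
eef_pos: [0.6056, -0.142, 0.1646]
tool_rot: [0.002, 0.107, 0.994, -0.0]
contact_force: [-1.2, -0.1, 14.3]
gripper_width: 0.003
grasp_force: 6.7
```

Request:
drive_tool:
  increments:
    - {"claw": 0, "dx": 0.003, "dy": 0, "dz": 0, "wx": 0, "wy": 0, "wz": 0}
    - {"claw": 0, "dx": 0.003, "dy": 0, "dz": 0, "wx": 0, "wy": 0, "wz": 0}
    - {"claw": 0, "dx": 0.003, "dy": 0, "dz": 0, "wx": 0, "wy": 0, "wz": 0.5}
    - {"claw": 0, "dx": 0.003, "dy": 0, "dz": 0, "wx": 0, "wy": 0, "wz": 1}

```text
t: 8.4
eef_pos: [0.5944, -0.1407, 0.1648]
tool_rot: [0.003, 0.121, 0.993, -0.001]
contact_force: [0.0, -3.3, 12.6]
gripper_width: 0.004
grasp_force: 6.4
```

Request:
drive_tool:
  increments:
    - {"claw": 0, "dx": 0.003, "dy": 0, "dz": 0, "wx": 0, "wy": 0, "wz": 1}
    - {"claw": 0, "dx": 0.003, "dy": 0, "dz": 0, "wx": 0, "wy": 0, "wz": 1}

```text
t: 8.65
eef_pos: [0.5884, -0.1397, 0.1647]
tool_rot: [0.003, 0.139, 0.99, -0.001]
contact_force: [0.1, -4.5, 13.0]
gripper_width: -0.0
grasp_force: 6.5
```

Request:
drive_tool:
  increments:
    - {"claw": 0, "dx": 0.003, "dy": -0.0005, "dz": 0, "wx": 0, "wy": 0, "wz": 1}
    - {"claw": 0, "dx": 0.003, "dy": -0.0005, "dz": 0, "wx": 0, "wy": 0, "wz": 1}
    - {"claw": 0, "dx": 0.003, "dy": -0.0005, "dz": 0, "wx": 0, "wy": 0, "wz": 1}

```text
t: 9.02
eef_pos: [0.5794, -0.1381, 0.1647]
tool_rot: [0.003, 0.164, 0.986, -0.001]
contact_force: [0.6, -2.6, 13.0]
gripper_width: -0.003
grasp_force: 6.5
```

Request:
drive_tool:
  increments:
    - {"claw": 0, "dx": 0.003, "dy": -0.0005, "dz": 0, "wx": 0, "wy": 0, "wz": 1}
    - {"claw": 0, "dx": 0.003, "dy": -0.0005, "dz": 0, "wx": 0, "wy": 0, "wz": 1}
    - {"claw": 0, "dx": 0.003, "dy": -0.0005, "dz": 0, "wx": 0, "wy": 0, "wz": 1}

```text
t: 9.4
eef_pos: [0.5705, -0.136, 0.1647]
tool_rot: [0.003, 0.19, 0.982, -0.0]
contact_force: [0.6, -2.2, 12.7]
gripper_width: -0.001
grasp_force: 6.5
```

```bash
python3 - <<'E'
from h import *
im,W=pts("wrist"); cv2.imwrite("pics/w2.png",cv2.resize(im[:,:,::-1],(768,576)))
E
```

```text
(no output)
```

View pics/w2.png

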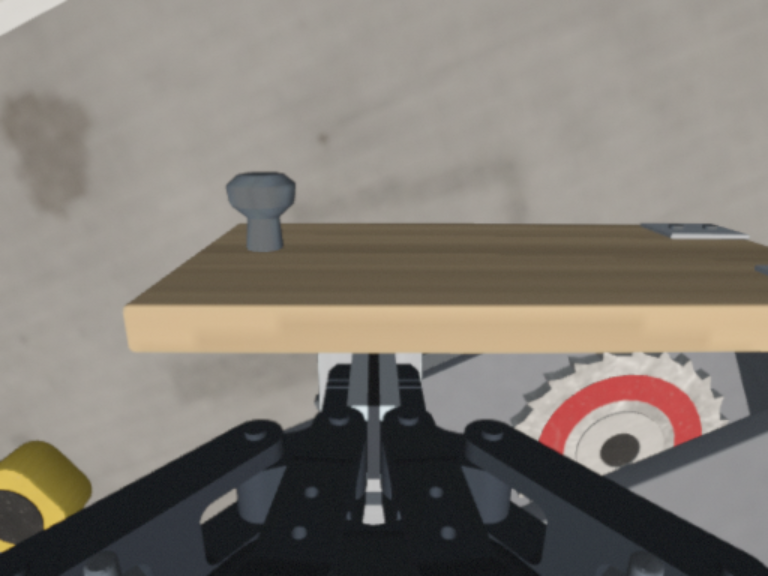

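The picture shows the door swinging with the tool. Its edge (rows 305–352) is still parallel to the tool, with the fingers on the hook arm at (370,370).

Request:
drive_tool:
  increments:
    - {"claw": 0, "dx": 0.004, "dy": -0.0005, "dz": 0, "wx": 0, "wy": 0, "wz": 1.3}
    - {"claw": 0, "dx": 0.004, "dy": -0.0005, "dz": 0, "wx": 0, "wy": 0, "wz": 1.3}
    - {"claw": 0, "dx": 0.004, "dy": -0.0005, "dz": 0, "wx": 0, "wy": 0, "wz": 1.3}
    - {"claw": 0, "dx": 0.004, "dy": -0.0005, "dz": 0, "wx": 0, "wy": 0, "wz": 1.3}

```text
t: 9.95
eef_pos: [0.5551, -0.131, 0.1647]
tool_rot: [0.003, 0.234, 0.972, -0.0]
contact_force: [0.2, -1.4, 13.7]
gripper_width: -0.004
grasp_force: 6.5
```

Request:
drive_tool:
  increments:
    - {"claw": 0, "dx": 0.004, "dy": -0.0005, "dz": 0, "wx": 0, "wy": 0, "wz": 1.3}
    - {"claw": 0, "dx": 0.004, "dy": -0.0005, "dz": 0, "wx": 0, "wy": 0, "wz": 1.3}
    - {"claw": 0, "dx": 0.004, "dy": -0.0005, "dz": 0, "wx": 0, "wy": 0, "wz": 1.3}
    - {"claw": 0, "dx": 0.004, "dy": -0.0005, "dz": 0, "wx": 0, "wy": 0, "wz": 1.3}

```text
t: 10.45
eef_pos: [0.5404, -0.1246, 0.1646]
tool_rot: [0.003, 0.278, 0.961, 0.0]
contact_force: [1.5, -0.2, 13.1]
gripper_width: -0.002
grasp_force: 6.5
```

```bash
cat > door.py <<'E'
from h import *
o=get_obs()
im,W=pts("wrist"); hsv=cv2.cvtColor(im,cv2.COLOR_RGB2HSV)
m=(hsv[...,0]<25)&(hsv[...,1]>60)&(W[...,2]>0.155)&(W[...,2]<0.172)
P=W[m][:,:2]; l=cv2.fitLine(P.astype(np.float32),cv2.DIST_HUBER,0,.01,.01).ravel()
a=np.degrees(np.arctan2(-l[1],-l[0]))
d=-l[:2] if l[0]>0 else l[:2]
ang=np.degrees(np.arctan2(d[1],d[0]))  # door dir heading
print("n",m.sum(),"door rad",np.radians((-86-(ang if ang<0 else ang-360)))) 
n=np.array([-d[1],d[0]]); 
e=np.array(o["eef_pos"][:2]); s=(P-e)
w,x,y,z=o["tool_rot"]; h=2*np.arctan2(y,x); tx=np.array([np.cos(h),np.sin(h)]); ty=np.array([np.sin(h),-np.cos(h)])
print("tool heading",np.degrees(h),"edge tool x range",np.percentile(s@tx,[2,98]).round(4),"ty",np.percentile(s@ty,[1,99]).round(3), "ends",P[np.argmin(s@ty)].round(3),P[np.argmax(s@ty)].round(3))
E
python3 door.py
```

```text
n 16282 door rad 0.6577599
tool heading 147.73311937799906 edge tool x range [0.019  0.0331] ty [-0.063  0.105] ends [ 0.485 -0.167] [ 0.573 -0.014]
```

Request:
drive_tool:
  increments:
    - {"claw": 0, "dx": 0, "dy": 0, "dz": -0.003, "wx": 0, "wy": 0, "wz": 0}
    - {"claw": 0, "dx": 0, "dy": 0, "dz": -0.003, "wx": 0, "wy": 0, "wz": 0}
    - {"claw": 0, "dx": 0, "dy": 0, "dz": -0.003, "wx": 0, "wy": 0, "wz": 0}
    - {"claw": 0, "dx": 0, "dy": 0, "dz": -0.001, "wx": 0, "wy": 0, "wz": 0}
    - {"claw": 0, "dx": 0, "dy": 0, "dz": 0, "wx": 0, "wy": 0, "wz": 0}

```text
t: 11.12
eef_pos: [0.5374, -0.1246, 0.1719]
tool_rot: [-0.0, 0.277, 0.961, -0.0]
contact_force: [0.2, -0.3, -0.5]
gripper_width: 0.003
grasp_force: 0.0
```

Request:
drive_tool:
  increments:
    - {"claw": 0, "dx": 0.004, "dy": 0, "dz": 0, "wx": 0, "wy": 0, "wz": 1}
    - {"claw": 0, "dx": 0.004, "dy": 0, "dz": 0, "wx": 0, "wy": 0, "wz": 1}
    - {"claw": 0, "dx": 0.004, "dy": -0.0005, "dz": 0, "wx": 0, "wy": 0, "wz": 1.4}
    - {"claw": 0, "dx": 0.004, "dy": -0.0005, "dz": 0, "wx": 0, "wy": 0, "wz": 1.4}

```text
t: 11.62
eef_pos: [0.5238, -0.1161, 0.1724]
tool_rot: [0.0, 0.318, 0.948, 0.0]
contact_force: [0.9, 0.2, -0.9]
gripper_width: 0.002
grasp_force: 0.4
```

Request:
drive_tool:
  increments:
    - {"claw": 0, "dx": 0.007, "dy": -0.0004, "dz": 0, "wx": 0, "wy": 0, "wz": 2.45}
    - {"claw": 0, "dx": 0.007, "dy": -0.0004, "dz": 0, "wx": 0, "wy": 0, "wz": 2.45}
    - {"claw": 0, "dx": 0.007, "dy": -0.0004, "dz": 0, "wx": 0, "wy": 0, "wz": 2.45}
    - {"claw": 0, "dx": 0.007, "dy": -0.0004, "dz": 0, "wx": 0, "wy": 0, "wz": 2.45}
    - {"claw": 0, "dx": 0.007, "dy": -0.0004, "dz": 0, "wx": 0, "wy": 0, "wz": 2.45}
    - {"claw": 0, "dx": 0.007, "dy": -0.0004, "dz": 0, "wx": 0, "wy": 0, "wz": 2.45}

```text
t: 12.38
eef_pos: [0.4915, -0.0892, 0.1725]
tool_rot: [0.0, 0.437, 0.899, 0.0]
contact_force: [0.7, 0.5, -0.9]
gripper_width: 0.003
grasp_force: 0.4
```

```bash
python3 door.py
```

```text
n 14707 door rad 0.9625929
tool heading 128.16557923486857 edge tool x range [0.012  0.0255] ty [-0.061  0.113] ends [ 0.43  -0.114] [ 0.619 -0.034]
```

Request:
drive_tool:
  increments:
    - {"claw": 0, "dx": 0.007, "dy": -0.0004, "dz": 0, "wx": 0, "wy": 0, "wz": 2.45}
    - {"claw": 0, "dx": 0.007, "dy": -0.0004, "dz": 0, "wx": 0, "wy": 0, "wz": 2.45}
    - {"claw": 0, "dx": 0.007, "dy": -0.0004, "dz": 0, "wx": 0, "wy": 0, "wz": 2.45}
    - {"claw": 0, "dx": 0.007, "dy": -0.0004, "dz": 0, "wx": 0, "wy": 0, "wz": 2.45}
    - {"claw": 0, "dx": 0.007, "dy": -0.0004, "dz": 0, "wx": 0, "wy": 0, "wz": 2.45}
    - {"claw": 0, "dx": 0.007, "dy": -0.0004, "dz": 0, "wx": 0, "wy": 0, "wz": 2.45}
    - {"claw": 0, "dx": 0.007, "dy": -0.0004, "dz": 0, "wx": 0, "wy": 0, "wz": 2.45}

```text
t: 13.3
eef_pos: [0.4641, -0.049, 0.1724]
tool_rot: [0.0, 0.566, 0.824, -0.0]
contact_force: [1.0, -0.3, -0.3]
gripper_width: -0.001
grasp_force: 0.4
```

Request:
drive_tool:
  increments:
    - {"claw": 0, "dx": 0.007, "dy": -0.0004, "dz": 0, "wx": 0, "wy": 0, "wz": 2.45}
    - {"claw": 0, "dx": 0.007, "dy": -0.0004, "dz": 0, "wx": 0, "wy": 0, "wz": 2.45}
    - {"claw": 0, "dx": 0.007, "dy": -0.0004, "dz": 0, "wx": 0, "wy": 0, "wz": 2.45}
    - {"claw": 0, "dx": 0.007, "dy": -0.0004, "dz": 0, "wx": 0, "wy": 0, "wz": 2.45}
    - {"claw": 0, "dx": 0.007, "dy": -0.0004, "dz": 0, "wx": 0, "wy": 0, "wz": 2.45}
    - {"claw": 0, "dx": 0.003, "dy": 0, "dz": 0, "wx": 0, "wy": 0, "wz": 1}
    - {"claw": 0, "dx": 0, "dy": 0, "dz": 0, "wx": 0, "wy": 0, "wz": 0}

```text
t: 14.18
eef_pos: [0.452, -0.0129, 0.1723]
tool_rot: [-0.0, 0.656, 0.754, -0.0]
contact_force: [-0.4, -1.0, -0.0]
gripper_width: 0.002
grasp_force: 0.0
```

```bash
python3 door.py
```

```text
n 14797 door rad 1.4914621
tool heading 97.93883081164536 edge tool x range [0.0123 0.0261] ty [-0.061  0.113] ends [ 0.386 -0.003] [0.566 0.03 ]
```

Request:
drive_tool:
  increments:
    - {"claw": 0, "dx": 0.005, "dy": 0, "dz": 0, "wx": 0, "wy": 0, "wz": 1.6}
    - {"claw": 0, "dx": 0.005, "dy": 0, "dz": 0, "wx": 0, "wy": 0, "wz": 1.6}
    - {"claw": 0, "dx": 0.003, "dy": 0, "dz": 0, "wx": 0, "wy": 0, "wz": 1.2}
    - {"claw": 0, "dx": 0, "dy": 0, "dz": 0, "wx": 0, "wy": 0, "wz": 0}
    - {"claw": 0, "dx": -0.005, "dy": 0, "dz": 0, "wx": 0, "wy": 0, "wz": 0}
    - {"claw": 0, "dx": -0.005, "dy": 0, "dz": 0, "wx": 0, "wy": 0, "wz": 0}
    - {"claw": 0, "dx": 0, "dy": 0, "dz": -0.02, "wx": 0, "wy": 0, "wz": 0}
    - {"claw": 0, "dx": 0, "dy": 0, "dz": -0.03, "wx": 0, "wy": 0, "wz": 0}
    - {"claw": 0, "dx": 0, "dy": 0, "dz": -0.03, "wx": 0, "wy": 0, "wz": 0}
    - {"claw": 0, "dx": 0, "dy": 0, "dz": 0, "wx": 0, "wy": 0, "wz": 0}
    - {"claw": 0, "dx": 0, "dy": 0, "dz": 0, "wx": 0, "wy": 0, "wz": 0}

```text
t: 15.6
eef_pos: [0.4508, -0.0106, 0.2518]
tool_rot: [-0.0, 0.685, 0.728, -0.0]
contact_force: [0.7, -0.6, -0.3]
gripper_width: 0.001
grasp_force: 0.0
```

```bash
python3 door.py; python3 - <<'E'
from h import *
im,W=pts("top"); cv2.imwrite("pics/t3.png",cv2.resize(im[:,:,::-1],(768,576))); print(get_obs()["contact_force"])
E
```

```text
n 7712 door rad 1.5744134
tool heading 93.4559970440099 edge tool x range [0.0229 0.0368] ty [-0.061  0.16 ] ends [0.385 0.015] [ 0.619 -0.035]
[ 0.46155818  0.05056664 -0.21133287]
```

View pics/t3.png

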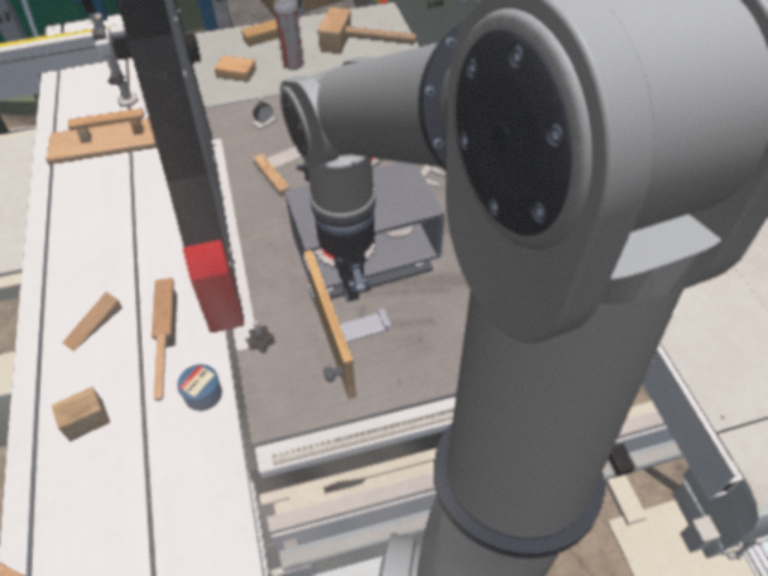

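The picture shows the door square to the locker, from (310,255) to (350,390), with the hook clear at (365,325). The tool is raised off it, and the knob and tin are in place.

```bash
python3 -c "
from station import *; print(hand_in())"
```

```text
the job is handed in; nothing more can be done
None
```

The hook was pressed about 5 mm (peak reading 14.3 N), the door was drawn clear and swung to about 1.57 rad (square), the tool was lifted off, and the job was handed in at about 16 s; no verdict was returned.

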